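# Tighten the guarded clamp nut of the grinder base with a box key

### The arm

A 6-joint arm with a two-finger parallel gripper is mounted at the origin on a cart in front of the work surface, level with it; the furniture and walls round the work are solid. World frame = base frame: x ahead of the robot, y to its left, z up, the work surface at z = 0. Lengths are in m, angles in degrees, forces in N, time in s.
With the tool pointing down it reaches from about 0.25 to 0.725 m from the base axis. Payload 9.7 kg.
Tool frame: the origin (TCP) lies midway between the tips of the shut fingers; the grasp point (between the pads) lies 19 mm behind it; z points along the fingers, y is the line along which they close (so a half turn about z gives the same grasp; the last joint's range is limited). The gripper opens to 85 mm and grips with 20 to 120 N. Pads are 22 mm wide; open, the fingers measure 114 mm over their backs; the gripper's body (76 mm by 85 mm) begins 54 mm behind the grasp point. The pads swing forward as they close: fully open they stand 13 mm farther back than shut.
Start: joints at [-72.766, 4.979, 10.078, 95.1, 0, 90], TCP at [0.163, -0.525, 0.231] pointing down, gripper open.
Joint ranges: [-179.16, 179.16], [-48.56, 103.87], [-65.8, 70.77], [-126.05, 130.52], [-82.76, 87.17], [-180, 180]. Speed limits (degrees/s): [127.2, 127.2, 147.25, 180, 180, 180].

### API

Orientations are given as [roll, pitch, yaw] about the fixed x, y, z axes, in that order (R = Rz(yaw) Ry(pitch) Rx(roll)).
In Python, from workcell import bot gives the robot as it stands.
- The arm moves only by the shell command python3 -m crank 'ROWS' [FORCE]. ROWS is JSON, a list of rows, each an object with "gripper": the finger opening in mm, from 0 to 85.4; "travel": the shift along the tool's x, y, z in mm, a list of three; "twist": the turn, a rotation vector about the tool's x, y, z in rad, a list of three. In form: [{"gripper": gripper, "travel": [tx, ty, tz], "twist": [rx, ry, rz]}, ...]. A call has 1 to 12 rows; each row shifts and turns the commanded pose from where the row before left it, along the tool's axes as they then stand; what a row does not reach is not made up. A row lasts 1/8 s, in which the tool goes at most 62.5 mm and 10.7 degrees, less where a joint would pass 70% of its speed; a pose out of reach is approached as far as the arm can. A call is refused whole if a number of a shift passes 62.5 or a number of a turn 0.188, either way. A call with a gripper value outside its range is refused whole. The fingers move at their own pace and stop on an object; FORCE is the grip in N (left out, the last holds). Time passes only in rows, so rows that do not move let the fingers close. It gives the time, the measured TCP pose, the force, the opening and the grip force at its end, in the units of the state.
- bot.get_obs(): the state, without advancing time (a new reading comes with each control period).
- bot.camera(name): name is "scene" or "top" or "wrist"; returns the picture (400x640x3 uint8, red, green, blue); there is no depth.
- bot.calibration(name): a dict with "vfov" (degrees; the focal length in pixels is half the picture's height over the tangent of half this angle, whatever the lens; pixels are square), "cx", "cy" (the principal point, pixels), "camera_from_world" (4x4, takes a point from world to camera coordinates). Camera axes: x right, y down, z forward; pixel columns grow to the right and rows downward; lengths in m; the calibration is good to about 2 mm. A picture is of the moment at which its call begins: read the wrist's pose just before it. calibration takes no time and is no camera call; for the wrist camera it gives the pose at the moment of the call.
- bot.job_done(): hands the job in; it is judged then, once.
The state is a dict: "time": time; "q": joint angles; "qd": joint speeds; "joint_efforts": joint torques, N m; "ee_pos": TCP position; "tcp_rot": TCP orientation; "wrist_force": force on the tool from outside, world axes, zero at the start; "torque": the same for the moment, N m; "opening": finger opening in m; "grasp_force": force on a finger pad.
Only numpy, scipy, OpenCV 4.12 (cv2) and the standard library are available. Lean on these libraries where they do the work, as an engineer would, in place of code of your own. Each camera call takes 0.05 s, during which the arm holds its last target. There are 200 camera calls.

### The job

Tighten the hex nut on the green grinder base with the red-handled box key: clockwise, stroke by stroke between the ends of the guard wall, lifting and reseating the key, until the nut lands and is tight to about 1 newton-metre - well below 1.7, and without levering the key hard against the guard or pressing on the base with the fingers. Then stand the key upright on the slate coaster again and let go, leaving the other things where they are.

Things in the scene. Friction and masses are not known exactly. Their poses are not given: they have to be found in the camera images.
- base: green cast grinder base, fixed. Origin on the worktop under the nut's axis; +x to the drum behind, z up. Foot plate x -63..151 mm, y +-63 mm, 12 mm thick; drum of radius 52 mm round x = 98 mm, 96 mm high.
- nut_top (a point): centre of the nut's top, 32 mm above the worktop. Hex nut 36 mm across flats, 11 mm high plus a 6 mm lead tapering to 28 at the top, on a flange 55 across, 17 mm below this point. It turns with the nut: x axis normal to a flat, z up. The key fits at the nut's yaw or any multiple of 60 degrees from it, with about 5 degrees of play each way.
- nut (a joint): turn of the nut on its stud, rad, growing clockwise from above (tightening). Starts at 0 to 0.75, drags with 0.25 N m, stays where it is left, lands on its shoulder at 2.0. When landed, the key's fitting angle is 15 degrees clockwise from above of the opening's middle (base -x), or 60 degrees from that.
- stud (a joint): springy twist of the stud under the nut, rad, clockwise; 6 N m per rad: it shows the torque on the nut. 0 unloaded, 0.04 while the nut runs, 0.17 at 1 N m once the nut has landed; springs back when the key is let off. Under 0.10 the nut is not tight, over 0.29 the thread is strained.
- wrench_mouth (a point): centre of the mouth (underside) of the key's socket: 55 mm across, 42 high, hexagonal hole 37.6 mm across flats, 21 deep, open below. Key about 0.26 kg, centre of mass near the socket. Axes: z up, -x along the handle; flats of the hole are normal to x. Fully seated on the nut this point lies on the flange, 17 mm below nut_top.
- wrench_grip (a point): place to grasp the key: middle of the red handle, 72 mm from the socket's axis towards -x and 32 mm above the mouth. Handle 16 mm wide (along y), 20 mm high, its end 115 mm from the axis. Axes as the key's.
- coaster: dark slate coaster on the worktop, fixed, 150 x 128 x 6 mm, origin under its centre; the key stands on it at the start, socket down, on its middle, and the whole socket must stand on it at the end.
- tamper: bystander: coffee tamper with brown knob, 58 across, 86 high mm; leave it alone
- grinder_brush: bystander: round brush lying, 156 x 22 x 22 mm; leave it alone
- pale_tin: bystander: pale round tin, 65 across, 52 high mm; leave it alone
- wrench: the key as a whole; origin and axes as wrench_mouth
- guard: C-shaped guard wall on the base round the nut, inner radius 38 mm, outer 48, top 62 mm above the worktop; origin and axes as base. Open only towards -x, 64 degrees each side: with the key on the nut its handle swings about 50 degrees each side of -x before it meets the wall's ends.

How it is judged:
By the outcome, as a careful person would: the job done as asked, in the order asked, and still so for the second after the job is handed in, with the robot touching nothing.
It also fails if it takes over 72 s, if anything falls off the work surface, if the arm or the gripper's body presses on something with over 40 N, if the wrist force passes 120 N, or if a joint passes its speed limit or range.

## Working session

There is one attempt and no reset: what is moved stays moved. The work goes in short steps, Python scripts to look and compute and a shell command to move; the robot and the scene stay as the last step left them, time stands still between calls to the robot, and variables do not carry over. Pictures are saved under pics/ and viewed, at most 10 in all, crops included, and the job is handed in when it is done.

```bash
ls; mkdir -p pics; cat > h.py <<'E'
from workcell import bot
import numpy as np, cv2
def cal(n):
    c=bot.calibration(n); M=np.array(c["camera_from_world"]); f=200/np.tan(np.radians(c["vfov"]/2)); return f,c["cx"],c["cy"],M
def ray(C,u,v,z):
    f,cx,cy,M=C; R=M[:3,:3]; o=-R.T@M[:3,3]; d=R.T@np.array([(u-cx)/f,(v-cy)/f,1]); return o+d*(z-o[2])/d[2]
def proj(C,p):
    f,cx,cy,M=C; q=M[:3,:3]@np.array(p)+M[:3,3]; return np.array([cx+f*q[0]/q[2],cy+f*q[1]/q[2]])
E
python3 - <<'E'
from h import *
for n in("top","scene"):
    im=bot.camera(n); cv2.imwrite(f"pics/{n}0.png",im[:,:,::-1]); c=bot.calibration(n); print(c)
print(bot.get_obs())
E
```

```text
pics
{'vfov': 54.35396008868409, 'cx': 325.03751174799436, 'cy': 201.93104208013202, 'camera_from_world': array([[-0.01453241, -0.99989357, -0.00128471, -0.26999648],
       [-0.97926001,  0.01449218, -0.20208862,  0.50436416],
       [ 0.20208573, -0.00167877, -0.9793664 ,  0.91818992],
       [ 0.        ,  0.        ,  0.        ,  1.        ]])}
{'vfov': 44.56479902901443, 'cx': 314.33214298705553, 'cy': 193.14927641189337, 'camera_from_world': array([[ 0.71058971, -0.70353334,  0.0101538 , -0.54162362],
       [-0.34336506, -0.35933277, -0.86774443,  0.12264219],
       [ 0.61413573,  0.61312381, -0.49690694,  1.02965   ],
       [ 0.        ,  0.        ,  0.        ,  1.        ]])}
{'time': 0.1, 'q': array([-7.27670079e+01,  5.00654861e+00,  1.00388139e+01,  9.50970657e+01,
       -2.27073239e-04,  9.00006302e+01]), 'qd': array([-0.03248661, -0.19010544,  0.02138589, -0.00325603,  0.03477869,
        0.02207863]), 'joint_efforts': array([ 3.11392914e-04, -5.21561337e+01,  4.65654838e+01,  1.60539988e-02,
        6.92803587e-05, -7.35410282e-06]), 'ee_pos': array([ 0.16288461, -0.52512834,  0.23066577]), 'tcp_rot': array([-1.79935200e+02,  2.27785784e-04,  1.72323622e+01]), 'wrist_force': array([-0.17241993, -0.63998361, -0.00387641]), 'torque': array([-0.00819091,  0.05608025, -0.03200914]), 'grasp_force': 0.0, 'opening': 0.08537097115322198}
```

View pics/top0.png

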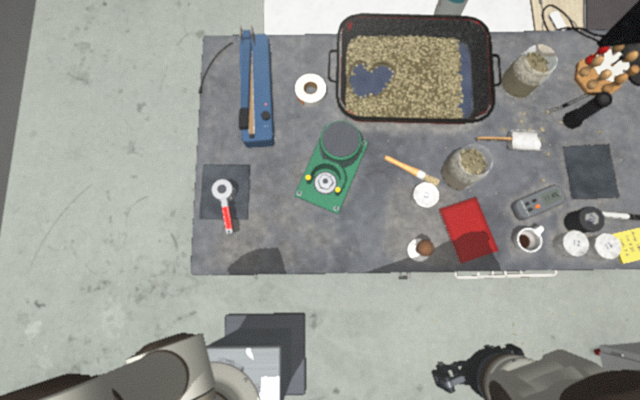

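View pics/scene0.png

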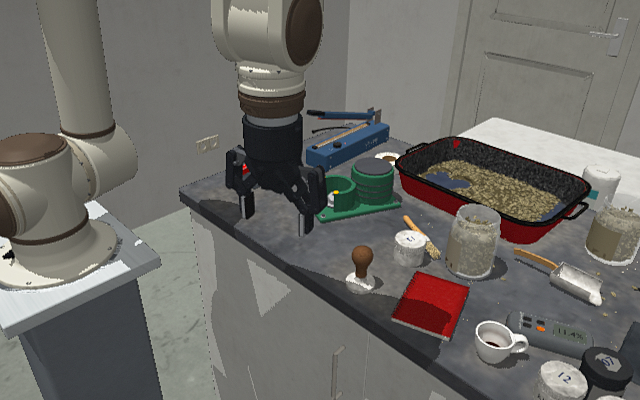

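The top view shows the key's socket at (222,188) with its red handle running down to (229,232), on the coaster. The nut is at (325,182) and the drum at (342,140). The scene view shows the gripper in front of the base. Next I'll measure these coarsely from the top view.

```bash
python3 - <<'E'
from h import *
im=cv2.imread("pics/top0.png"); C=cal("top")
hsv=cv2.cvtColor(im,cv2.COLOR_BGR2HSV); H,S,V=cv2.split(hsv)
g=((H>60)&(H<90)&(S>100)).astype(np.uint8); g[:, :280]=0; g[:,390:]=0; g[:110]=0; g[230:]=0
g=cv2.morphologyEx(g,cv2.MORPH_CLOSE,np.ones((9,9)))
c=max(cv2.findContours(g,0,2)[0],key=cv2.contourArea); r=cv2.minAreaRect(c); b=cv2.boxPoints(r); print("green",r,b.tolist())
for z in(0.0,.012):print([ray(C,*p,z).round(4)[:2].tolist() for p in b])
red=(((H<8)|(H>172))&(S>150)).astype(np.uint8); red[:,:200]=0; red[:,250:]=0; red[:190]=0;red[250:]=0
v,u=np.nonzero(red); P=np.array([ray(C,a,b,.048)[:2] for a,b in zip(u,v)]); m=P.mean(0); w,V2=np.linalg.eigh(np.cov((P-m).T)); d=V2[:,1]; t=(P-m)@d
print("handle",m,d,np.degrees(np.arctan2(d[1],d[0])),t.min(),t.max())
dk=(V<75)&(S<90); 
print("socket",ray(C,222,188,.048)); print("nut",ray(C,325,182,.032)," drum",ray(C,342,140,.096))
print("tamper",ray(C,416,253,0),ray(C,425,248,.08))
cv2.imwrite("pics/c1.png",cv2.resize(im[110:260,190:390],None,fx=4,fy=4,interpolation=cv2.INTER_CUBIC))
E
```

```text
green ((331.0607604980469, 168.5712127685547), (46.475425720214844, 77.04989624023438), 22.98871612548828) [[294.6226501464844, 194.96109008789062], [324.7144470214844, 124.03036499023438], [367.4988708496094, 142.18133544921875], [337.4070739746094, 213.112060546875]]
[[0.5309, -0.1976], [0.7286, -0.2797], [0.6745, -0.3949], [0.4807, -0.3093]]
[[0.5281, -0.1986], [0.7235, -0.2797], [0.67, -0.3934], [0.4786, -0.3089]]
handle [ 0.46492033 -0.03296121] [-0.96196265 -0.27318099] -164.14635795877976 -0.026219970572678823 0.024430396169717997
socket [ 0.54067251 -0.01857344  0.048     ]
nut [ 0.55656532 -0.27805915  0.032     ]  drum [ 0.64555485 -0.32112785  0.096     ]
tamper [ 0.37436548 -0.50776337  0.        ] [ 0.38016403 -0.5111288   0.08      ]
```

View pics/c1.png

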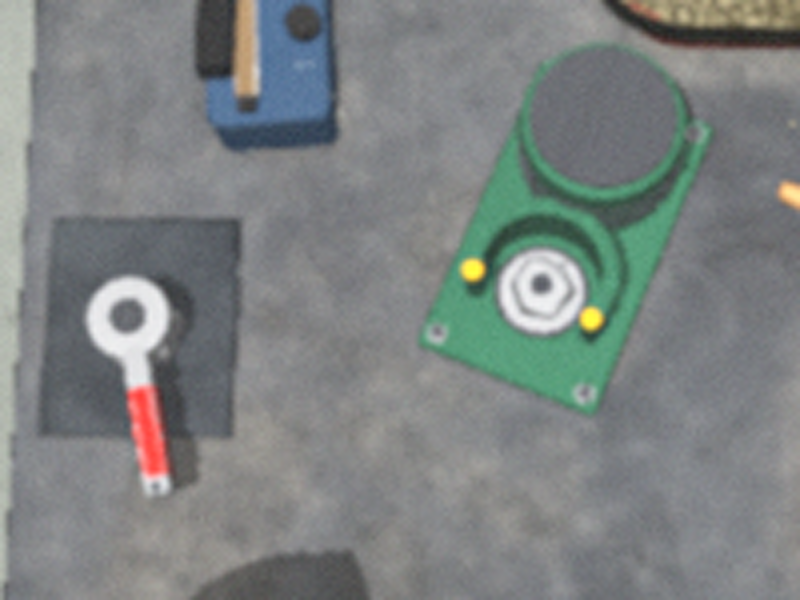

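```bash
cat >> h.py <<'E'
from scipy.spatial.transform import Rotation as Ro
def tool():
    o=bot.get_obs(); return np.array(o["ee_pos"]),Ro.from_euler("xyz",o["tcp_rot"],degrees=True),o
def go(p,yaw):
    "tool-axis travel (mm) now, and then tool twist (rad) to downward pose"
    P,R,o=tool(); T=Ro.from_euler("xyz",[180,0,yaw],degrees=True)
    print("travel",(R.inv().apply(np.array(p)-P)*1000).round(1),"then twist",(R.inv()*T).as_rotvec().round(3),"| t",round(o["time"],2),"pos",P.round(4),"rot",o["tcp_rot"].round(2),"q",o["q"].round(0))
E
python3 - <<'E'
from h import *
C=cal("top"); 
e=ray(C,229.2,231.7,.048); s=ray(C,190+127/4,110+316/4,.048); print(e,s,np.linalg.norm(e-s),np.degrees(np.arctan2(*(s-e)[[1,0]])))
f,cx,cy,M=cal("wrist"); P,R,o=tool(); print("cam in tool",R.inv().apply(-M[:3,:3].T@M[:3,3]-P),"axis",R.inv().apply(M[2,:3]), "xaxis",R.inv().apply(M[0,:3]),f)
go([.45,-.03,.25],192)
E
```

```text
[ 0.42977093 -0.04059116  0.048     ] [ 0.53809233 -0.01804513  0.048     ] 0.11064289529530497 11.757675729795482
cam in tool [ 0.07292745 -0.00119095 -0.14312724] axis [-2.84707184e-01 -1.22938197e-04  9.58614523e-01] xaxis [-1.91337595e-04  9.99999979e-01  7.14187035e-05] 320.8937665849471
travel [ 420.9 -387.9  -18.9] then twist [-0.00e+00 -2.00e-03 -3.05e+00] | t 0.1 pos [ 0.1629 -0.5251  0.2307] rot [-179.94    0.     17.23] q [-73.   5.  10.  95.  -0.  90.]
```

```bash
python3 -m crank '[{"gripper":85,"travel":[49.3,-21,-2.4],"twist":[0,0,0]},{"gripper":85,"travel":[49.3,-21,-2.4],"twist":[0,0,0]},{"gripper":85,"travel":[49.3,-21,-2.4],"twist":[0,0,0]},{"gripper":85,"travel":[49.3,-21,-2.4],"twist":[0,0,0]},{"gripper":85,"travel":[49.3,-21,-2.4],"twist":[0,0,0]},{"gripper":85,"travel":[49.3,-21,-2.4],"twist":[0,0,0]},{"gripper":85,"travel":[49.3,-21,-2.4],"twist":[0,0,0]},{"gripper":85,"travel":[49.3,-21,-2.4],"twist":[0,0,0]}]'
python3 -m crank '[{"gripper":85,"travel":[0,0,0],"twist":[0,0,-0.172]},{"gripper":85,"travel":[0,0,0],"twist":[0,0,-0.172]},{"gripper":85,"travel":[0,0,0],"twist":[0,0,-0.172]},{"gripper":85,"travel":[0,0,0],"twist":[0,0,-0.172]},{"gripper":85,"travel":[0,0,0],"twist":[0,0,-0.172]},{"gripper":85,"travel":[0,0,0],"twist":[0,0,-0.172]},{"gripper":85,"travel":[0,0,0],"twist":[0,0,-0.172]}]'
python3 -m crank '[{"gripper":85,"travel":[0,0,0],"twist":[0,0,-0.172]},{"gripper":85,"travel":[0,0,0],"twist":[0,0,-0.172]},{"gripper":85,"travel":[0,0,0],"twist":[0,0,-0.172]},{"gripper":85,"travel":[0,0,0],"twist":[0,0,-0.172]},{"gripper":85,"travel":[0,0,0],"twist":[0,0,-0.172]},{"gripper":85,"travel":[0,0,0],"twist":[0,0,-0.172]},{"gripper":85,"travel":[0,0,0],"twist":[0,0,-0.172]},{"gripper":85,"travel":[0,0,0],"twist":[0,0,0]},{"gripper":85,"travel":[0,0,0],"twist":[0,0,0]}]'
python3 - <<'E'
from h import *
import pickle
C=cal("wrist"); im=bot.camera("wrist"); cv2.imwrite("pics/w1.png",im[:,:,::-1]); pickle.dump(C,open("w1.pkl","wb"))
print(proj(C,[.5566,-.278,.032]))
go([.468,-.033,.25],192)
E
```

```text
time: 1.1
ee_pos: [0.491, -0.2466, 0.2503]
tcp_rot: [-180.0, 0.0, 17.2]
wrist_force: [0.5, -0.7, 0.2]
opening: 0.0849
grasp_force: 0.0
time: 1.98
ee_pos: [0.4897, -0.2479, 0.2501]
tcp_rot: [-180.0, -0.0, 86.5]
wrist_force: [0.1, -0.1, -0.2]
opening: 0.0851
grasp_force: 0.0
time: 3.1
ee_pos: [0.4898, -0.248, 0.2503]
tcp_rot: [180.0, -0.0, 155.0]
wrist_force: [0.5, -0.3, 0.1]
opening: 0.0851
grasp_force: 0.0
[318.69424264 230.24350742]
travel [110.6 185.6   0.4] then twist [ 0.    -0.    -0.645] | t 3.15 pos [ 0.4898 -0.248   0.2503] rot [-1.8000e+02 -2.0000e-02  1.5502e+02] q [-27.   5.  13.  97.  -0.  -2.]
```

View pics/w1.png

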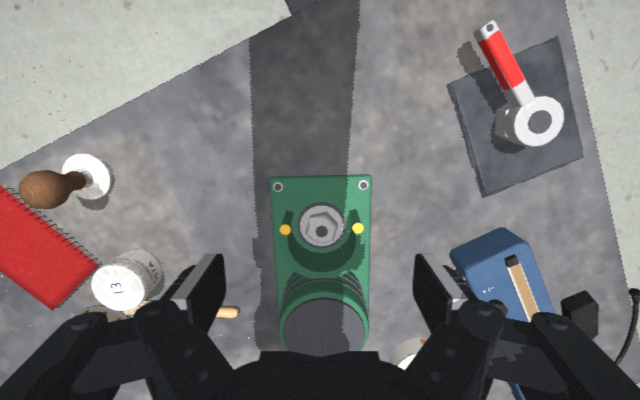

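The wrist view has the nut at (321,228), yellow guard-end dots at (286,230) and (358,228), plate corners at (271,178) and (371,176), the key's socket at (540,120) and its handle end at (489,28). I'll zoom in on the nut.

```bash
python3 - <<'E'
import cv2,numpy as np
im=cv2.imread("pics/w1.png")
a=cv2.resize(im[198:258,266:376],None,fx=7,fy=7,interpolation=cv2.INTER_CUBIC)
cv2.imwrite("pics/c2.png",a)
E
```

```text
(no output)
```

View pics/c2.png

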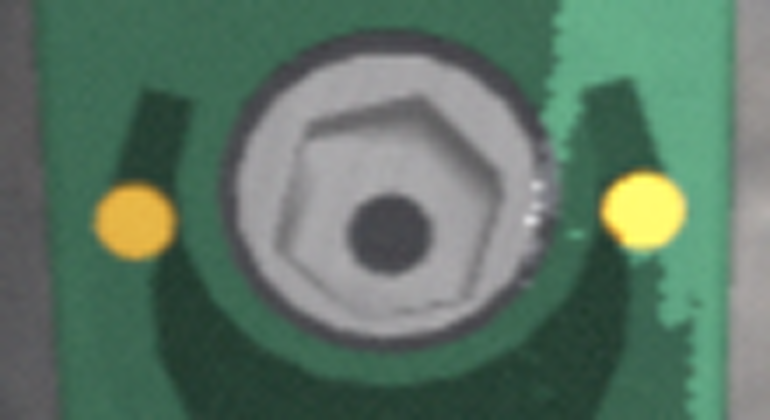

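The nut's bore is at about (321.7,231.4). Its hex vertices are about 14° counter-clockwise from image-right (mod 60).

```bash
python3 - <<'E'
from h import *
import pickle
C=pickle.load(open("w1.pkl","rb")); k=lambda x,y:(266+x/7-.5+.07,198+y/7-.5+.07)
n1=ray(C,*k(390,234),.032); n2=ray(C,*k(392,198),.015); print("nut",n1,n2)
n=(n1+n2)/2
for z in(.015,.026):
  a=[]
  for p in[(425,95),(503,185),(303,130),(280,245),(470,300)]:
    q=ray(C,*k(*p),z)-n; a.append((round(np.degrees(np.arctan2(q[1],q[0]))%60,1),round(1e3*np.hypot(*q[:2]),1)))
  print(z,a)
L,R=ray(C,*k(135,221),.062),ray(C,*k(644,211),.062); d=R-L; print("guard",L,R,np.degrees(np.arctan2(d[1],d[0]))-90)
d=ray(C,371,175.5,.012)-ray(C,270,177,.012); print("plate",np.degrees(np.arctan2(d[1],d[0]))-90,np.hypot(*d[:2]))
s=ray(C,540,120,.048);e=ray(C,489,27,.048);d=s-e;print("key",s,e,np.hypot(*d[:2]),np.degrees(np.arctan2(d[1],d[0])))
im=cv2.imread("pics/w1.png"); g=cv2.GaussianBlur(cv2.cvtColor(im,6),(3,3),0)[90:160,490:580]
m=(g>170).astype(np.uint8)
for c in cv2.findContours(m,1,2)[0]:
  if cv2.contourArea(c)>60: print("c",cv2.contourArea(c),cv2.minEnclosingCircle(c))
E
```

```text
nut [ 0.55881541 -0.27557483  0.032     ] [ 0.55897771 -0.275112    0.015     ]
0.015 [(np.float64(17.8), np.float64(20.5)), (np.float64(12.1), np.float64(20.4)), (np.float64(25.3), np.float64(20.4)), (np.float64(29.4), np.float64(22.0)), (np.float64(11.1), np.float64(24.6))]
0.026 [(np.float64(21.0), np.float64(24.0)), (np.float64(24.0), np.float64(20.6)), (np.float64(17.2), np.float64(22.8)), (np.float64(18.1), np.float64(20.1)), (np.float64(18.0), np.float64(20.6))]
guard [ 0.52856254 -0.30627477  0.062     ] [ 0.56108689 -0.23261569  0.062     ] -23.823972545658947
plate -24.159649330499647 0.12261790889360846
key [ 0.53649258 -0.01307949  0.048     ] [ 0.42902774 -0.03638169  0.048     ] 0.10996219683916447 12.234367385161454
c 460.0 ((49.31081008911133, 31.689189910888672), 13.467926979064941)
c 2038.5 ((42.56306457519531, 24.870187759399414), 31.034170150756836)
```

```bash
python3 -m crank '[{"gripper":85,"travel":[27.6,46.4,0],"twist":[0,0,0]},{"gripper":85,"travel":[27.6,46.4,0],"twist":[0,0,0]},{"gripper":85,"travel":[27.6,46.4,0],"twist":[0,0,0]},{"gripper":85,"travel":[27.6,46.4,0],"twist":[0,0,0]},{"gripper":85,"travel":[0,0,0],"twist":[0,0,-0.161]},{"gripper":85,"travel":[0,0,0],"twist":[0,0,-0.161]},{"gripper":85,"travel":[0,0,25],"twist":[0,0,-0.161]},{"gripper":85,"travel":[0,0,25],"twist":[0,0,-0.161]},{"gripper":85,"travel":[0,0,0],"twist":[0,0,0]},{"gripper":85,"travel":[0,0,0],"twist":[0,0,0]}]'
python3 - <<'E'
from h import *
C=cal("wrist"); im=bot.camera("wrist")[:,:,::-1].copy(); cv2.imwrite("pics/w2.png",im)
P,R,o=tool()
print("exp socket",proj(C,[.537,-.015,.048]))
H,S,V=cv2.split(cv2.cvtColor(im,cv2.COLOR_BGR2HSV))
red=(((H<8)|(H>172))&(S>130)).astype(np.uint8); n,l,st,ce=cv2.connectedComponentsWithStats(red)
for i in range(1,n):
  if st[i,4]>300:
    v,u=np.nonzero(l==i); print(st[i],ce[i])
    Q=np.array([ray(C,a,b,.048)[:2] for a,b in zip(u,v)]); m=Q.mean(0); w,E=np.linalg.eigh(np.cov((Q-m).T)); print("red",m,np.degrees(np.arctan2(E[1,1],E[0,1]))%180)
g=cv2.GaussianBlur(cv2.cvtColor(im,6),(3,3),0)
for c in cv2.findContours((g>170).astype(np.uint8),1,2)[0]:
  A=cv2.contourArea(c)
  if 300<A<8000:
    (x,y),r=cv2.minEnclosingCircle(c); print(A,x,y,r,ray(C,x,y,.048))
E
```

```text
time: 4.4
ee_pos: [0.4677, -0.0332, 0.2015]
tcp_rot: [-180.0, 0.0, -168.2]
wrist_force: [0.2, -0.8, 0.8]
opening: 0.0852
grasp_force: 0.0
exp socket [321.24916677 251.8542913 ]
[317 151  11  58 579] [322.44041451 179.56822107]
red [ 0.46354989 -0.02940408] 11.827099914727597
[  0 350  35  27 301] [ 13.81063123 364.54817276]
red [ 0.7467947  -0.32878173] 135.08715997660482
342.5 504.87396240234375 390.6446228027344 14.519173622131348 [0.66750934 0.23278824 0.048     ]
646.5 322.0 252.5 24.622243881225586 [ 0.53754674 -0.01410557  0.048     ]
1364.5 79.69708251953125 216.8941650390625 30.64809799194336 [ 0.54881052 -0.25460224  0.048     ]
667.0 322.0 179.5 29.770050048828125 [ 0.46332695 -0.02987707  0.048     ]
1120.0 322.5 178.5 40.871849060058594 [ 0.46228184 -0.02961558  0.048     ]
377.5 549.5 127.5 20.554903030395508 [0.37404525 0.16136274 0.048     ]
836.0 483.80474853515625 99.07618713378906 26.510570526123047 [0.36296214 0.0946963  0.048     ]
375.5 486.0 46.5 17.55714988708496 [0.32239431 0.08172489 0.048     ]
```

View pics/w2.png

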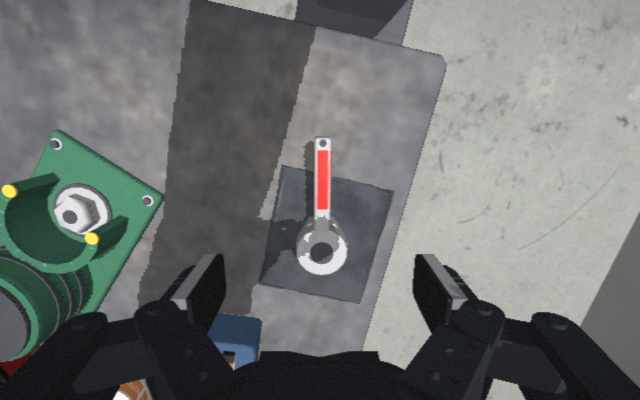

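The handle lies along image column 322, with the socket at (322,252). The tool is aligned with it, so I'll shift 4 mm in y, descend and grip.

```bash
python3 -m crank '[{"gripper":60,"travel":[0,4,36.2],"twist":[0,0,0]},{"gripper":60,"travel":[0,0,36.2],"twist":[0,0,0]},{"gripper":50,"travel":[0,0,36.2],"twist":[0,0,0]},{"gripper":50,"travel":[0,0,36.2],"twist":[0,0,0]},{"gripper":50,"travel":[0,0,36.2],"twist":[0,0,0]},{"gripper":50,"travel":[0,0,0],"twist":[0,0,0]},{"gripper":0,"travel":[0,0,0],"twist":[0,0,0]},{"gripper":0,"travel":[0,0,0],"twist":[0,0,0]},{"gripper":0,"travel":[0,0,0],"twist":[0,0,0]},{"gripper":0,"travel":[0,0,0],"twist":[0,0,0]},{"gripper":0,"travel":[0,0,0],"twist":[0,0,0]},{"gripper":0,"travel":[0,0,0],"twist":[0,0,0]}]' 90
```

```text
time: 5.95
ee_pos: [0.468, -0.0295, 0.0215]
tcp_rot: [-179.9, 0.2, -167.9]
wrist_force: [-1.4, -0.8, 6.9]
opening: 0.0146
grasp_force: 89.1
```

```bash
python3 -m crank '[{"gripper":0,"travel":[0,0,-20],"twist":[0,0,0]},{"gripper":0,"travel":[0,0,-40],"twist":[0,0,0]},{"gripper":0,"travel":[0,0,-60],"twist":[0,0,0]},{"gripper":0,"travel":[0,0,0],"twist":[0,0,0]},{"gripper":0,"travel":[0,0,0],"twist":[0,0,0]}]'
python3 - <<'E'
from h import *
a=np.radians(169.7); n=np.array([.5589,-.2753])
go([*(n+.071*np.array([np.cos(a),np.sin(a)])),.14],169.7)
C=cal("wrist"); P,R,o=tool(); im=bot.camera("wrist")[:,:,::-1].copy(); cv2.imwrite("pics/w3.png",im)
print("exp",proj(C,P+R.apply([-.071,0,-.0265])))
E
```

```text
time: 6.58
ee_pos: [0.4665, -0.0293, 0.1392]
tcp_rot: [180.0, -0.0, -167.9]
wrist_force: [0.0, 0.3, -2.9]
opening: 0.0146
grasp_force: 88.0
travel [  26.9 -232.8   -0.8] then twist [-0.    -0.     0.391] | t 6.58 pos [ 0.4665 -0.0293  0.1392] rot [ 180.     -0.   -167.91] q [ -4.  -7. -12.  85.  -0. -16.]
exp [316.31554796 418.12640793]
```

View pics/w3.png

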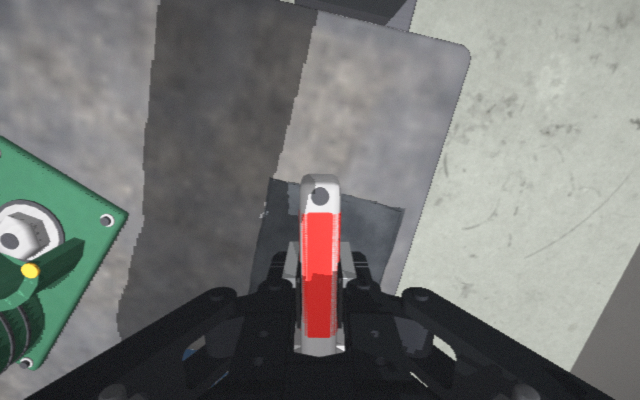

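```bash
python3 -m crank '[{"gripper":0,"travel":[6.7,-58.2,0],"twist":[0,0,0]},{"gripper":0,"travel":[6.7,-58.2,0],"twist":[0,0,0]},{"gripper":0,"travel":[6.7,-58.2,0],"twist":[0,0,0]},{"gripper":0,"travel":[6.7,-58.2,0],"twist":[0,0,0]},{"gripper":0,"travel":[0,0,0],"twist":[0,0,0.13]},{"gripper":0,"travel":[0,0,0],"twist":[0,0,0.13]},{"gripper":0,"travel":[0,0,0],"twist":[0,0,0.13]},{"gripper":0,"travel":[0,0,0],"twist":[0,0,0]},{"gripper":0,"travel":[0,0,0],"twist":[0,0,0]}]'
python3 - <<'E'
from h import *
a=np.radians(169.7); n=np.array([.5589,-.2753])
go([*(n+.071*np.array([np.cos(a),np.sin(a)])),.14],169.7)
C=cal("wrist"); P,R,o=tool()
for x in(.044,.036): print("end exp",proj(C,P+R.apply([x,0,-.0265])))
T=[]
for nme in("scene","top"):
  C=cal(nme); im=bot.camera(nme)[:,:,::-1]; 
  u,v=proj(C,P+R.apply([-.071,0,0])).astype(int); c=im[max(v-50,0):v+50,max(u-65,0):u+65]; T.append(cv2.resize(c,(390,300),interpolation=cv2.INTER_CUBIC)); print(nme,u,v,"mouth",proj(C,P+R.apply([-.071,0,.0155])),"top",proj(C,P+R.apply([-.071,0,-.0265])))
cv2.imwrite("pics/c3.png",np.hstack(T))
E
```

```text
time: 7.75
ee_pos: [0.4889, -0.2623, 0.1386]
tcp_rot: [180.0, -0.1, 169.9]
wrist_force: [0.6, 0.3, -3.3]
opening: 0.0142
grasp_force: 89.0
travel [-0.2 -0.3 -1.4] then twist [ 0.    -0.001  0.004] | t 7.75 pos [ 0.4889 -0.2623  0.1386] rot [ 1.7997e+02 -8.0000e-02  1.6992e+02] q [-28.   5.  -0.  85.   0. -18.]
end exp [315.48895984 184.09172536]
end exp [315.55637144 204.50913653]
scene 335 154 mouth [335.6572733  160.17318785] top [336.26465706 143.70899861]
top 323 169 mouth [323.49700702 171.29033715] top [323.41278415 166.01765169]
```

View pics/c3.png

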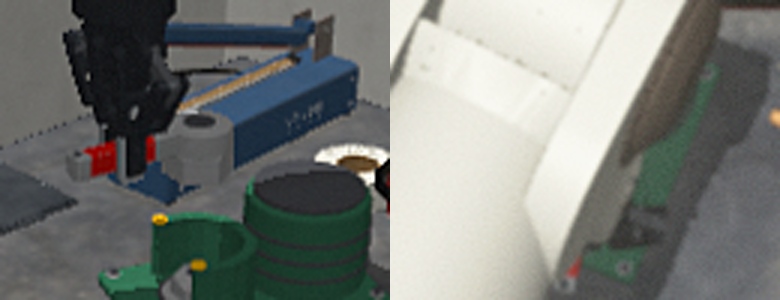

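The level key shows its socket top at scene pixel (336,144), where I expected it, so it isn't tilted in the grip. I'll shift 2.2 mm to correct the wrist-camera bias and descend over the nut.

```bash
python3 -m crank '[{"gripper":0,"travel":[-0.4,-2.4,30],"twist":[0,0,0]},{"gripper":0,"travel":[0,0,35],"twist":[0,0,0]},{"gripper":0,"travel":[0,0,20],"twist":[0,0,0]},{"gripper":0,"travel":[0,0,5],"twist":[0,0,0]},{"gripper":0,"travel":[0,0,0],"twist":[0,0,0]}]'
python3 -m crank '[{"gripper":0,"travel":[0,0,3],"twist":[0,0,0]},{"gripper":0,"travel":[0,0,3],"twist":[0,0,0]},{"gripper":0,"travel":[0,0,0],"twist":[0,0,0]}]'
python3 - <<'E'
from h import *
print(tool()[2])
E
```

```text
time: 8.48
ee_pos: [0.4894, -0.265, 0.0499]
tcp_rot: [-180.0, 0.0, 169.8]
wrist_force: [0.4, -0.1, -3.2]
opening: 0.0145
grasp_force: 88.9
time: 8.85
ee_pos: [0.4892, -0.265, 0.0435]
tcp_rot: [-180.0, 0.0, 169.8]
wrist_force: [-0.6, -0.4, -3.0]
opening: 0.0147
grasp_force: 88.9
{'time': 8.85, 'q': array([-2.84430827e+01,  6.41188006e+00, -9.17448874e+00,  7.44080950e+01,
       -9.03087353e-05, -1.82002409e+01]), 'qd': array([ 0.01144968, -0.02001385,  0.214938  ,  0.08392444,  0.05465828,
       -0.11181606]), 'joint_efforts': array([ 3.44862601e-03, -5.50356138e+01,  4.77965319e+01, -2.79653287e-01,
        5.88861178e-02, -1.42816432e-03]), 'ee_pos': array([ 0.4892176 , -0.26499508,  0.04354795]), 'tcp_rot': array([-1.79998185e+02,  5.23103021e-03,  1.69757158e+02]), 'wrist_force': array([-0.62377742, -0.37211584, -3.03495265]), 'torque': array([0.00585522, 0.17607683, 0.04262607]), 'grasp_force': 88.93246293067932, 'opening': 0.014654602979006748}
```

```bash
for i in 1 2; do python3 -m crank '[{"gripper":0,"travel":[0,0,3],"twist":[0,0,0]},{"gripper":0,"travel":[0,0,0],"twist":[0,0,0]}]'; done; python3 -m crank '[{"gripper":0,"travel":[0,0,3],"twist":[0,0,0]},{"gripper":0,"travel":[0,0,0],"twist":[0,0,0]}]'
python3 -m crank '[{"gripper":0,"travel":[0,0,2],"twist":[0,0,0]},{"gripper":0,"travel":[0,0,0],"twist":[0,0,0]}]'
```

```text
time: 9.1
ee_pos: [0.4892, -0.2648, 0.0403]
tcp_rot: [180.0, -0.0, 169.8]
wrist_force: [0.8, 0.5, -2.9]
opening: 0.0144
grasp_force: 89.0
time: 9.35
ee_pos: [0.4892, -0.2648, 0.0371]
tcp_rot: [180.0, -0.0, 169.8]
wrist_force: [0.8, 1.3, -3.6]
opening: 0.0143
grasp_force: 88.9
time: 9.6
ee_pos: [0.4892, -0.2649, 0.0342]
tcp_rot: [180.0, -0.0, 169.8]
wrist_force: [1.6, 1.9, -3.4]
opening: 0.0144
grasp_force: 89.0
time: 9.85
ee_pos: [0.4892, -0.2649, 0.0323]
tcp_rot: [180.0, -0.0, 169.8]
wrist_force: [1.1, 1.6, -2.4]
opening: 0.0144
grasp_force: 89.0
```

```bash
cat >> h.py <<'E'
def st(n=(.559,-.2775)):
    P,R,o=tool(); r=P[:2]-n; F=np.array(o["wrist_force"]); M=o["torque"]
    u=r/np.hypot(*r)
    print("t",round(o["time"],2),"z",P[2].round(4),"r",np.hypot(*r).round(4),"ang",np.degrees(np.arctan2(r[1],r[0])).round(1),"yaw",o["tcp_rot"][2].round(1),"rot",o["tcp_rot"][:2].round(1),"Frad",(F[:2]@u).round(1),"Ftan_ccw",(F[:2]@[-u[1],u[0]]).round(1),"Fz",F[2].round(1),"M",np.round(M,2),"Mnut",(r[0]*F[1]-r[1]*F[0]+M[2]).round(3))
E
python3 -m crank '[{"gripper":0,"travel":[0,0,1],"twist":[0,0,0]},{"gripper":0,"travel":[-0.36,7.1,0],"twist":[0,0,0.1]},{"gripper":0,"travel":[-0.36,7.1,0],"twist":[0,0,0.1]},{"gripper":0,"travel":[-0.36,7.1,0],"twist":[0,0,0.1]}]'; python3 -c "
from h import *; st()"
```

```text
time: 10.35
ee_pos: [0.4961, -0.2444, 0.0313]
tcp_rot: [180.0, -0.0, 152.4]
wrist_force: [0.6, 2.0, -3.5]
opening: 0.0144
grasp_force: 89.0
t 10.35 z 0.0313 r 0.0711 ang 152.2 yaw 152.4 rot [180.  -0.] Frad 0.4 Ftan_ccw -2.1 Fz -3.5 M [ 0.62 -0.02  0.47] Mnut 0.324
```

```bash
python3 -m crank '[{"gripper":0,"travel":[-0.36,7.1,0],"twist":[0,0,0.1]},{"gripper":0,"travel":[-0.36,7.1,0],"twist":[0,0,0.1]},{"gripper":0,"travel":[-0.36,7.1,0],"twist":[0,0,0.1]}]'; python3 -c "
from h import *; st()"
python3 -m crank '[{"gripper":0,"travel":[-0.36,7.1,0],"twist":[0,0,0.1]},{"gripper":0,"travel":[-0.36,7.1,0],"twist":[0,0,0.1]},{"gripper":0,"travel":[-0.36,7.1,0],"twist":[0,0,0.1]},{"gripper":0,"travel":[0,0,0],"twist":[0,0,0]}]'; python3 -c "
from h import *; st()"
```

```text
time: 10.72
ee_pos: [0.5087, -0.2273, 0.0314]
tcp_rot: [180.0, -0.0, 135.2]
wrist_force: [0.5, 1.7, -2.4]
opening: 0.0144
grasp_force: 89.0
t 10.72 z 0.0314 r 0.0711 ang 135.1 yaw 135.2 rot [180.  -0.] Frad 0.9 Ftan_ccw -1.6 Fz -2.4 M [0.46 0.12 0.33] Mnut 0.213
time: 11.22
ee_pos: [0.5256, -0.2148, 0.0313]
tcp_rot: [-180.0, -0.0, 118.2]
wrist_force: [-1.5, 1.3, -2.0]
opening: 0.0146
grasp_force: 89.1
t 11.22 z 0.0313 r 0.0711 ang 118.0 yaw 118.2 rot [-180.   -0.] Frad 1.9 Ftan_ccw 0.7 Fz -2.0 M [0.49 0.36 0.17] Mnut 0.22
```

```bash
python3 -m crank '[{"gripper":0,"travel":[-0.17,-4.97,0],"twist":[0,0,-0.07]},{"gripper":0,"travel":[0,0,0],"twist":[0,0,0]},{"gripper":0,"travel":[0,0,-10],"twist":[0,0,0]},{"gripper":0,"travel":[0,0,-16],"twist":[0,0,0]},{"gripper":0,"travel":[0,0,0],"twist":[0,0,0]}]'
python3 -m crank '[{"gripper":0,"travel":[-0.47,-8.15,0],"twist":[0,0,-0.115]},{"gripper":0,"travel":[-0.47,-8.15,0],"twist":[0,0,-0.115]},{"gripper":0,"travel":[-0.47,-8.15,0],"twist":[0,0,-0.115]},{"gripper":0,"travel":[-0.47,-8.15,0],"twist":[0,0,-0.115]},{"gripper":0,"travel":[-0.47,-8.15,0],"twist":[0,0,-0.115]},{"gripper":0,"travel":[-0.47,-8.15,0],"twist":[0,0,-0.115]},{"gripper":0,"travel":[-0.47,-8.15,0],"twist":[0,0,-0.115]},{"gripper":0,"travel":[-0.47,-8.15,0],"twist":[0,0,-0.115]},{"gripper":0,"travel":[-0.47,-8.15,0],"twist":[0,0,-0.115]},{"gripper":0,"travel":[0,0,0],"twist":[0,0,0]}]'; python3 -c "
from h import *; st()"
python3 -m crank '[{"gripper":0,"travel":[0,0,8],"twist":[0,0,0]},{"gripper":0,"travel":[0,0,4],"twist":[0,0,0]},{"gripper":0,"travel":[0,0,0],"twist":[0,0,0]}]'; python3 -c "
from h import *; st()"
```

```text
time: 11.85
ee_pos: [0.5225, -0.2181, 0.0599]
tcp_rot: [179.9, 0.2, 122.2]
wrist_force: [-0.3, -0.4, -4.2]
opening: 0.0144
grasp_force: 89.1
time: 13.1
ee_pos: [0.4881, -0.2798, 0.0575]
tcp_rot: [-180.0, -0.0, -178.6]
wrist_force: [-0.3, 0.7, -2.5]
opening: 0.0147
grasp_force: 88.9
t 13.1 z 0.0575 r 0.071 ang -178.1 yaw -178.6 rot [-180.   -0.] Frad 0.2 Ftan_ccw -0.7 Fz -2.5 M [0.02 0.24 0.02] Mnut -0.033
time: 13.48
ee_pos: [0.4879, -0.279, 0.0448]
tcp_rot: [180.0, -0.1, -178.5]
wrist_force: [0.1, 0.4, -2.2]
opening: 0.0146
grasp_force: 89.0
t 13.47 z 0.0448 r 0.0711 ang -178.8 yaw -178.5 rot [ 1.8e+02 -1.0e-01] Frad -0.1 Ftan_ccw -0.4 Fz -2.2 M [ 0.01  0.13 -0.02] Mnut -0.048
```

```bash
for i in 1 2; do python3 -m crank '[{"gripper":0,"travel":[0,0,3],"twist":[0,0,0]},{"gripper":0,"travel":[0,0,0],"twist":[0,0,0]}]'>/dev/null; python3 -c "
from h import *; st()";done
python3 -m crank '[{"gripper":0,"travel":[0,0,3],"twist":[0,0,0]},{"gripper":0,"travel":[0,0,0],"twist":[0,0,0]}]'>/dev/null; python3 -c "
from h import *; st()"
python3 -m crank '[{"gripper":0,"travel":[0,0,3],"twist":[0,0,0]},{"gripper":0,"travel":[0,0,1],"twist":[0,0,0]},{"gripper":0,"travel":[0,0,0],"twist":[0,0,0]}]'; python3 -c "
from h import *; st()"
```

```text
t 13.72 z 0.0425 r 0.0707 ang -178.5 yaw -178.5 rot [180.   0.] Frad 0.2 Ftan_ccw -1.3 Fz -2.7 M [0.15 0.09 0.08] Mnut -0.011
t 13.97 z 0.0403 r 0.0705 ang -178.5 yaw -178.5 rot [1.8e+02 1.0e-01] Frad 2.1 Ftan_ccw -2.0 Fz 4.3 M [0.65 0.21 0.27] Mnut 0.128
t 14.22 z 0.036 r 0.0709 ang -178.8 yaw -178.5 rot [180.  -0.] Frad 0.5 Ftan_ccw -4.0 Fz -0.8 M [0.86 0.03 0.29] Mnut 0.004
time: 14.6
ee_pos: [0.4881, -0.2792, 0.0323]
tcp_rot: [180.0, -0.0, -178.5]
wrist_force: [0.0, 5.7, -0.7]
opening: 0.0147
grasp_force: 89.3
t 14.6 z 0.0323 r 0.0709 ang -178.6 yaw -178.5 rot [180.  -0.] Frad -0.2 Ftan_ccw -5.7 Fz -0.7 M [1.21 0.07 0.41] Mnut 0.004
```

```bash
sed -i 's/n=(.559,-.2775)/n=(.559,-.2765)/' h.py
python3 -m crank '[{"gripper":0,"travel":[0,1,1],"twist":[0,0,0]},{"gripper":0,"travel":[-0.36,7.1,0],"twist":[0,0,0.1]},{"gripper":0,"travel":[-0.36,7.1,0],"twist":[0,0,0.1]},{"gripper":0,"travel":[-0.36,7.1,0],"twist":[0,0,0.1]}]' >/dev/null; python3 -c "
from h import *; st()"
python3 -m crank '[{"gripper":0,"travel":[-0.36,7.1,0],"twist":[0,0,0.1]},{"gripper":0,"travel":[-0.36,7.1,0],"twist":[0,0,0.1]},{"gripper":0,"travel":[-0.36,7.1,0],"twist":[0,0,0.1]},{"gripper":0,"travel":[0,0,0],"twist":[0,0,0]}]'>/dev/null; python3 -c "
from h import *; st()"
python3 -m crank '[{"gripper":0,"travel":[-0.09,3.55,0],"twist":[0,0,0.05]},{"gripper":0,"travel":[0,0,0],"twist":[0,0,0]}]'>/dev/null; python3 -c "
from h import *; st()"
```

```text
t 15.1 z 0.0313 r 0.0707 ang 164.4 yaw 164.1 rot [-180.    0.] Frad -0.9 Ftan_ccw -1.2 Fz -3.1 M [ 0.33 -0.15  0.37] Mnut 0.287
t 15.6 z 0.0313 r 0.0706 ang 147.3 yaw 147.2 rot [-179.9    0. ] Frad -0.3 Ftan_ccw 0.5 Fz -3.6 M [-0.01  0.13  0.14] Mnut 0.168
t 15.85 z 0.0314 r 0.0706 ang 144.6 yaw 144.4 rot [-180.    0.] Frad -1.5 Ftan_ccw -0.1 Fz -4.7 M [-0.14 -0.01  0.21] Mnut 0.2
```

```bash
for i in 1 2 3; do python3 -m crank '[{"gripper":0,"travel":[-0.09,3.55,0],"twist":[0,0,0.05]},{"gripper":0,"travel":[0,0,0],"twist":[0,0,0]}]'>/dev/null; python3 -c "
from h import *; st()"; done
```

```text
t 16.1 z 0.0314 r 0.0705 ang 141.6 yaw 141.5 rot [-180.    0.] Frad -2.6 Ftan_ccw 0.8 Fz -4.8 M [-0.27 -0.02  0.11] Mnut 0.172
t 16.35 z 0.0314 r 0.0705 ang 138.7 yaw 138.6 rot [-180.    0.] Frad -3.1 Ftan_ccw 1.9 Fz -4.4 M [-0.46 -0.1   0.12] Mnut 0.251
t 16.6 z 0.0314 r 0.0705 ang 135.9 yaw 135.8 rot [-180.    0.] Frad -3.1 Ftan_ccw 2.1 Fz -4.9 M [-0.68 -0.12  0.1 ] Mnut 0.25
```

```bash
for i in 1 2 3; do python3 -m crank '[{"gripper":0,"travel":[-0.06,2.84,0],"twist":[0,0,0.04]},{"gripper":0,"travel":[0,0,0],"twist":[0,0,0]}]'>/dev/null; python3 -c "
from h import *; st()"; done
```

```text
t 16.85 z 0.0314 r 0.0705 ang 133.5 yaw 133.5 rot [-180.    0.] Frad -5.1 Ftan_ccw 1.9 Fz -6.1 M [-0.84 -0.19  0.06] Mnut 0.188
t 17.1 z 0.0314 r 0.0705 ang 131.3 yaw 131.2 rot [-180.    0.] Frad -4.9 Ftan_ccw 2.9 Fz -5.8 M [-0.91 -0.07  0.2 ] Mnut 0.411
t 17.35 z 0.0314 r 0.0705 ang 129.2 yaw 128.9 rot [-179.9    0. ] Frad -5.4 Ftan_ccw 3.5 Fz -5.0 M [-1.08  0.11  0.39] Mnut 0.639
```

```bash
python3 -m crank '[{"gripper":0,"travel":[-0.06,2.84,0],"twist":[0,0,0.04]},{"gripper":0,"travel":[0,0,0],"twist":[0,0,0]}]'>/dev/null; python3 -c "
from h import *; st()"
python3 -m crank '[{"gripper":0,"travel":[-0.02,1.8,0],"twist":[0,0,0.025]},{"gripper":0,"travel":[0,0,0],"twist":[0,0,0]},{"gripper":0,"travel":[0,0,0],"twist":[0,0,0]}]'>/dev/null; python3 -c "
from h import *; st()
P,R,o=tool()
for i in range(1): print(o['wrist_force'],o['torque'])"
```

```text
t 17.6 z 0.0314 r 0.0705 ang 127.0 yaw 126.6 rot [-179.9    0. ] Frad -4.7 Ftan_ccw 4.3 Fz -5.0 M [-1.22  0.25  0.52] Mnut 0.818
t 17.98 z 0.0314 r 0.0705 ang 125.6 yaw 125.2 rot [-179.9    0. ] Frad -5.1 Ftan_ccw 4.5 Fz -5.5 M [-1.22  0.33  0.62] Mnut 0.94
[-0.65943971 -6.79467383 -5.47452526] [-1.22222688  0.32772292  0.62252646]
```

```bash
python3 -m crank '[{"gripper":0,"travel":[-0.17,-4.97,0],"twist":[0,0,-0.07]},{"gripper":0,"travel":[-0.17,-4.97,0],"twist":[0,0,-0.07]},{"gripper":0,"travel":[-0.17,-4.97,0],"twist":[0,0,-0.07]},{"gripper":0,"travel":[0,0,0],"twist":[0,0,0]}]'>/dev/null; python3 -c "
from h import *; st()"
```

```text
t 18.48 z 0.0317 r 0.0707 ang 137.2 yaw 137.1 rot [180.   0.] Frad -2.7 Ftan_ccw 0.4 Fz -3.2 M [-0.3  -0.14 -0.04] Mnut -0.017
```

Torque is released. Next I'll lift the key and go back over the coaster.

```bash
python3 -m crank '[{"gripper":0,"travel":[0,0,-8],"twist":[0,0,0]},{"gripper":0,"travel":[0,0,-20],"twist":[0,0,0]},{"gripper":0,"travel":[0,0,-40],"twist":[0,0,0]},{"gripper":0,"travel":[0,0,-40],"twist":[0,0,0]},{"gripper":0,"travel":[0,0,0],"twist":[0,0,0]},{"gripper":0,"travel":[0,0,0],"twist":[0,0,0]}]'; python3 -c "
from h import *; st(); go([.467,-.0293,.14],192.1)
C=cal('wrist'); im=bot.camera('wrist')[:,:,::-1].copy(); cv2.imwrite('pics/w4.png',im)"
```

```text
time: 19.23
ee_pos: [0.5069, -0.2277, 0.1386]
tcp_rot: [-180.0, -0.1, 137.1]
wrist_force: [0.0, -0.2, -3.9]
opening: 0.0143
grasp_force: 89.3
t 19.23 z 0.1386 r 0.0714 ang 136.9 yaw 137.1 rot [-1.8e+02 -1.0e-01] Frad -0.1 Ftan_ccw 0.1 Fz -3.9 M [ 0.14  0.16 -0.01] Mnut 0.003
travel [164.3 118.2  -1.2] then twist [ 0.001 -0.001 -0.96 ] | t 19.23 pos [ 0.5069 -0.2277  0.1386] rot [-1.7999e+02 -8.0000e-02  1.3710e+02] q [-24.   5.  -0.  85.   0.  19.]
```

```bash
python3 -m crank '[{"gripper":0,"travel":[41.1,29.5,0],"twist":[0,0,0]},{"gripper":0,"travel":[41.1,29.5,0],"twist":[0,0,0]},{"gripper":0,"travel":[41.1,29.5,0],"twist":[0,0,0]},{"gripper":0,"travel":[41.1,29.5,0],"twist":[0,0,0]},{"gripper":0,"travel":[0,0,0],"twist":[0,0,-0.16]},{"gripper":0,"travel":[0,0,0],"twist":[0,0,-0.16]},{"gripper":0,"travel":[0,0,0],"twist":[0,0,-0.16]},{"gripper":0,"travel":[0,0,0],"twist":[0,0,-0.16]},{"gripper":0,"travel":[0,0,0],"twist":[0,0,-0.16]},{"gripper":0,"travel":[0,0,0],"twist":[0,0,-0.16]},{"gripper":0,"travel":[0,0,0],"twist":[0,0,0]},{"gripper":0,"travel":[0,0,0],"twist":[0,0,0]}]'
python3 - <<'E'
from h import *
go([.467,-.0293,.026],192.1)
C=cal("scene"); P,R,o=tool(); im=bot.camera("scene")[:,:,::-1]
u,v=proj(C,P+R.apply([-.05,0,0])).astype(int); u0,v0=u-60,max(v-45,0); a=cv2.resize(im[v0:v0+90,u0:u0+120],None,fx=4,fy=4,interpolation=cv2.INTER_CUBIC)
w3,w4=cv2.imread("pics/w3.png"),bot.camera("wrist")[:,:,::-1]
b=np.hstack([w3[160:360,260:380],w4[160:360,260:380]]); b=cv2.resize(b,(288,240))
cv2.imwrite("pics/c5.png",np.hstack([a,cv2.copyMakeBorder(b,0,a.shape[0]-240,0,0,0)]))
for p in([-.071,0,.0155],[-.071,0,-.0265],[.044,0,-.0265],[.044,0,-.0065]): print((proj(C,P+R.apply(p))-[u0,v0])*4)
E
```

```text
time: 20.78
ee_pos: [0.4667, -0.0298, 0.1387]
tcp_rot: [180.0, -0.1, -168.1]
wrist_force: [-0.1, -0.1, -2.5]
opening: 0.0147
grasp_force: 89.1
travel [ -0.5   0.4 112.7] then twist [ 0.    -0.001 -0.004] | t 20.77 pos [ 0.4667 -0.0298  0.1387] rot [ 1.7998e+02 -8.0000e-02 -1.6810e+02] q [ -4.  -7. -12.  85.  -0. -16.]
[263.94780916 193.81746924]
[260.96442945 133.60077549]
[140.46553976 189.43990755]
[143.00028252 219.92353852]
```

View pics/c5.png

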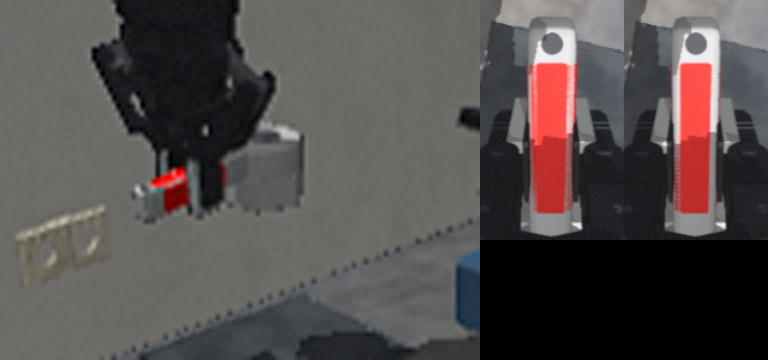

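The key hasn't shifted in the grip: the two wrist crops match, with the hanging hole at the same place. The socket is at scene crop (265,165), level as predicted. Now lowering.

```bash
python3 -m crank '[{"gripper":0,"travel":[0,0,40],"twist":[0,0,0]},{"gripper":0,"travel":[0,0,40],"twist":[0,0,0]},{"gripper":0,"travel":[0,0,25],"twist":[0,0,0]},{"gripper":0,"travel":[0,0,8],"twist":[0,0,0]},{"gripper":0,"travel":[0,0,0],"twist":[0,0,0]}]'; for i in 1 2 3; do python3 -m crank '[{"gripper":0,"travel":[0,0,1.5],"twist":[0,0,0]},{"gripper":0,"travel":[0,0,0],"twist":[0,0,0]}]' >/dev/null; python3 -c "
from h import *; st()"; done
```

```text
time: 21.5
ee_pos: [0.4671, -0.0298, 0.0267]
tcp_rot: [180.0, -0.0, -167.9]
wrist_force: [-0.5, -0.4, -2.7]
opening: 0.0143
grasp_force: 89.1
t 21.75 z 0.0259 r 0.263 ang 110.3 yaw -167.9 rot [-1.8e+02  1.0e-01] Frad 0.6 Ftan_ccw 0.6 Fz -3.6 M [-0.07  0.17 -0.05] Mnut 0.12
t 22.0 z 0.0236 r 0.2632 ang 110.4 yaw -167.9 rot [-180.    0.] Frad -0.3 Ftan_ccw 0.4 Fz -2.8 M [-0.1   0.24 -0.01] Mnut 0.101
t 22.25 z 0.0221 r 0.2632 ang 110.4 yaw -167.9 rot [-180.    0.] Frad 0.1 Ftan_ccw 1.6 Fz -0.6 M [-0.01  0.16  0.05] Mnut 0.475
```

Contact has begun. I'll lower 0.5 mm more, release, then retreat upward.

```bash
python3 -m crank '[{"gripper":0,"travel":[0,0,0.6],"twist":[0,0,0]},{"gripper":0,"travel":[0,0,0],"twist":[0,0,0]},{"gripper":30,"travel":[0,0,0],"twist":[0,0,0]},{"gripper":40,"travel":[0,0,0],"twist":[0,0,0]},{"gripper":50,"travel":[0,0,0],"twist":[0,0,0]},{"gripper":60,"travel":[0,0,0],"twist":[0,0,0]},{"gripper":60,"travel":[0,0,0],"twist":[0,0,0]},{"gripper":60,"travel":[0,0,-30],"twist":[0,0,0]},{"gripper":60,"travel":[0,0,-50],"twist":[0,0,0]},{"gripper":60,"travel":[0,0,-50],"twist":[0,0,0]},{"gripper":60,"travel":[0,0,-50],"twist":[0,0,0]},{"gripper":60,"travel":[0,0,0],"twist":[0,0,0]}]'
python3 - <<'E'
from h import *
cv2.imwrite("pics/w6.png",bot.camera("wrist")[:,:,::-1])
E
```

```text
time: 23.75
ee_pos: [0.4687, -0.0299, 0.2054]
tcp_rot: [-179.9, 0.4, -167.9]
wrist_force: [0.4, -0.3, 0.1]
opening: 0.0599
grasp_force: 0.0
```

View pics/w6.png

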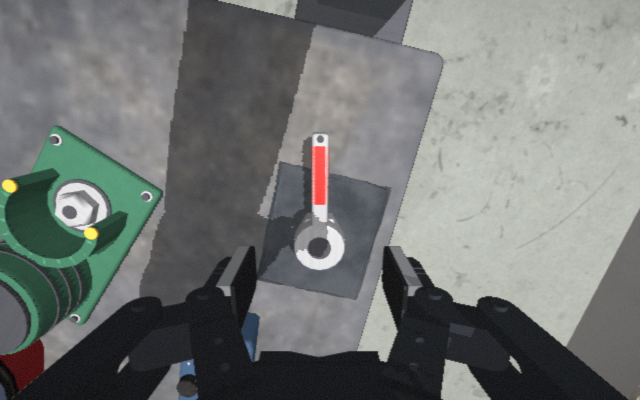

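The key stands upright at (319,245), well inside the coaster, and the gripper is clear of it. I'm handing in.

```bash
python3 -c "
from workcell import bot; print(bot.job_done())"
```

```text
the job is handed in; nothing more can be done
None
```

The nut landed and is tight to about 0.95–1.0 N·m by the wrist readings, after two clockwise strokes; the key stands upright on the slate coaster, released, and the job was handed in at about 24 s.

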